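# Back the ratchet clamp off one notch

### The arm

A 6-joint arm with a two-finger parallel gripper is mounted at the origin on the work surface. World frame = base frame: x ahead of the robot, y to its left, z up, the work surface at z = 0. Lengths are in m, angles in degrees, forces in N, time in s.
With the tool pointing down it reaches from about 0.375 to 0.9 m from the base axis. Payload 3.1 kg.
Tool frame: the origin (TCP) lies at the very end of the fingers, on their centre line; the grasp point (between the pads) lies 19 mm behind it; z points along the fingers, y is the line along which they close (so a half turn about z gives the same grasp; the last joint's range is limited). The gripper opens to 87 mm and grips with 3 to 60 N. Pads are 19 mm wide; open, the fingers measure 117 mm over their backs; the gripper's body (75 mm by 190 mm) begins 51 mm behind the grasp point.
Start: joints at [-74.914, 30.224, 82.088, -0, 67.689, -10.227], TCP at [0.267, -0.565, 0.191] pointing down, gripper open.
Joint ranges: [-176.69, 176.69], [-43.24, 126.21], [12.49, 139.97], [-82, 262], [0, 151.66], [-163.58, 163.58]. Speed limits (degrees/s): [159.86, 159.86, 180, 180, 180, 180].

### API

Orientations are given as a 3x3 rotation matrix whose columns are the frame's x, y, z axes.
In Python, from rig import * gives the robot as it stands.
- The arm moves only by the tool jog_arm, never from a script. Its arguments are lists of equal length, an entry for each row: "delta_pos": the shift along the world's x, y, z in cm, a list of three; "turn": the turn about the world's z in degrees; "grip": the closure, from 0 (fully open) to 1 (shut). In form: {"delta_pos": [[x, y, z], ...], "turn": [turn, ...], "grip": [grip, ...]}. A call has 1 to 12 rows; each row is the pose to reach, as a shift and turn from the pose commanded when the call began; what a row does not reach only later rows make up. A row lasts 1/8 s, in which the tool goes at most 62.5 mm and 10.7 degrees, less where a joint would pass 70% of its speed; a pose out of reach is approached as far as the arm can. A call with a gripper value outside its range is refused whole. The fingers move at their own pace and stop on an object; the grip force is fixed at half the most. Time passes only in rows, so rows that repeat a pose let the fingers close. It gives the time, the measured TCP pose, the force, the opening and the grip force at its end, in the units of the state.
- read_state(): the state, without advancing time (a new reading comes with each control period).
- capture(name): name is "side" or "top" or "wrist"; returns a dict with "color" (400x640x3 uint8, blue, green, red), "fovy" (degrees; the focal length in pixels is half the picture's height over the tangent of half this angle, whatever the lens; pixels are square), "cx", "cy" (the principal point, pixels), "camera_from_world" (4x4, takes a point from world to camera coordinates). Camera axes: x right, y up, looking along -z (the intrinsics and any distortion apply to the point x, -y, -z); pixel columns grow to the right and rows downward; lengths in m; the calibration is good to about 2 mm. A picture is of the moment at which its call begins. There is no depth.
- hand_in(): hands the job in; it is judged then, once.
The state is a dict: "time_s": time; "joint_positions": joint angles; "qvel": joint speeds; "tau": joint torques, N m; "position": TCP position; "tcp_rot": TCP orientation; "force": force on the tool from outside, world axes, zero at the start; "moment": the same for the moment, N m; "opening": opening from 0.0 (shut) to 1.0 (fully open); "grasp_force": force on a finger pad.
Only numpy, scipy, OpenCV 4.12 (cv2) and the standard library are available. Lean on these libraries where they do the work, as an engineer would, in place of code of your own. Each camera call takes 0.05 s, during which the arm holds its last target. There are 200 camera calls.

### The job

Ease the ratchet bench clamp off by exactly one notch: with a fingertip flip the pawl up by its red thumb tab until it stays thrown back, push the top arm of the star handle so that the toothed wheel turns backward (its top towards the pawl and the jaws) by one notch, then flip the pawl back down so that its nose drops fully into the next gap between the teeth. Only push, gently, with closed fingers or the outside of a finger; grip nothing, do not force the handle while the pawl is down, and leave the candlestick, spirit level and mallet where they are.

Things in the scene. Friction and masses are not known exactly. Their poses are not given: they have to be found in the camera images.
- clamp: Blue ratchet bench clamp, screwed to the bench. Origin: underside of its base plate (130 x 290 x 12 mm, y -225 to 65), below the axle. Axes: x along the axle, away from the robot; y from the jaws (y -215 to -160) towards the axle; z up. 'Clamp x, y, z' elsewhere is in this frame, mm. Upright plate at x 0, 14 thick, y -88 to 25, up to z 158 at the pawl (y -88 to -52), else z 122.
- wheel_turn (a joint): Turn (rad) of toothed wheel and star handle about clamp +x; grows as the wheel turns backward (top moving to clamp -y, to pawl pin and jaws). 10 teeth: a notch is 0.628. Starts at -0.06 to 0.06; at 0.628 the pawl nose faces the middle of the next gap, with 0.11 play each way. Stiff (0.2 N m, 2.5 N at a knob), stays where left. Pawl down: blocked backward, clicks forward.
- wheel_center (a point): Centre of the steel toothed wheel, 90 mm across, 14 mm thick, on the axle at clamp 35, 0, 100. A pinion on the axle drives a rack whose steel jaw holds a copper blank against the fixed jaw; the jaw opens 9 mm per notch.
- wheel: Toothed wheel and star handle on the axle. Handle: four 9 mm steel rods at right angles in the plane clamp x -45 (robot's side), each ending in a black ball 20 mm across, centred 80 mm from the axle. Origin on the axle at clamp 0, 0, 100. At wheel_turn 0 the top rod leans 0.314 rad from upright to clamp +y, after one notch 0.314 to clamp -y.
- upper_knob (a point): Centre of the black ball (20 mm across) of the top rod of the star handle; about clamp -45, 25, 176 at the start and -45, -25, 176 after one notch.
- pawl_lift (a joint): Lift of the pawl about its pin, rad: 0 = nose fully down in a gap, 1.2 = thrown back on its stop. Pin parallel to clamp x at clamp y -70, z 145. It is light and falls by its own weight to the side of its balance point (about 0.6) where it is left: beyond, it stays thrown back at 1.2; below, it drops onto the wheel. If its nose lands on a tooth it stays above 0.06.
- pawl: Steel pawl, with a red thumb tab standing up from the pawl on a steel stem: plate 26 mm wide (along clamp x), 26 high, 8 thick, its middle 58 mm from the pin. Origin on the pin at clamp 35, -70, 145; turns with the pawl about x. Pushing it towards clamp -y lifts the pawl, towards clamp +y lowers it.
- tab_center (a point): Middle of the red thumb tab: about clamp 35, -45, 198 with the pawl down, 35, -111, 186 when thrown back.
- candlestick: Loose brass candlestick, 72 mm across the foot, 125 mm tall, standing; origin at the middle of its underside. To be left alone.
- spirit_level: Loose blue spirit level lying flat, 52 x 200 x 22 mm; origin at the middle of its underside. To be left alone.
- mallet: Loose wooden mallet lying on the bench, 240 mm long; origin on its underside. To be left alone.

How it is judged:
By the outcome, as a careful person would: the job done as asked, in the order asked, and still so for the second after the job is handed in, with the robot touching nothing.
It also fails if it takes over 56 s, if anything falls off the work surface, if the arm or the gripper's body presses on something with over 40 N, if the wrist force passes 120 N, or if a joint passes its speed limit or range.

## Working session

There is one attempt and no reset: what is moved stays moved. The work goes in short steps, Python scripts to look and compute and a tool call to move; the robot and the scene stay as the last step left them, time stands still between calls to the robot, and variables do not carry over. Pictures are saved under pics/ and viewed, at most 10 in all, crops included, and the job is handed in when it is done.

Besides the shell and the picture viewer there is one more tool, called after "Emit:" as name(argument=value, ...) on one line, values as JSON. jog_arm: Moves the arm, as the interface text tells. Its arguments: {"type":"object","properties":{"delta_pos":{"type":"array"},"turn":{"type":"array"},"grip":{"type":"array"}},"required":["delta_pos","turn","grip"]}

```bash
mkdir -p pics; ls; cat > h.py <<'E'
from rig import *
import numpy as np, cv2
def snap(n,f):
    c=capture(n); cv2.imwrite('pics/'+f,c['color']); return c
E
python3 - <<'E'
from h import *
for n in('side','top'):
    c=snap(n,n+'0.png'); print(n,c['fovy'],c['cx'],c['cy'],np.round(c['camera_from_world'],3).tolist(),[k for k in c])
    np.savez(n+'0.npz',**c)
E
```

```text
pics
side 55.16458825188496 322.97270178787454 195.82122016204465 [[0.919, -0.393, -0.024, -0.514], [0.223, 0.468, 0.855, -0.294], [-0.325, -0.791, 0.518, -0.582], [0.0, 0.0, 0.0, 1.0]] ['color', 'fovy', 'cx', 'cy', 'camera_from_world']
top 52.07153250454249 327.8398655148932 203.83311306169446 [[0.02, -1.0, 0.012, 0.087], [0.991, 0.022, 0.132, -0.605], [-0.132, 0.009, 0.991, -0.8], [0.0, 0.0, 0.0, 1.0]] ['color', 'fovy', 'cx', 'cy', 'camera_from_world']
```

View pics/side0.png

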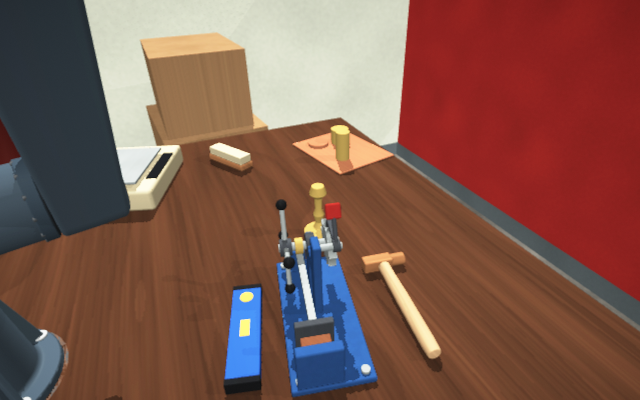

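View pics/top0.png

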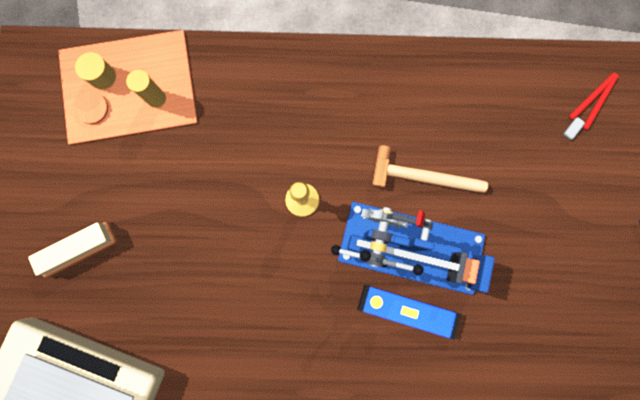

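The side view shows the upper knob at (281,204), the red tab at (333,210) and the fixed jaw at the bottom. In the top view the tab is at (421,217), the upper knob at about (365,255), and the plate screws at (357,209), (346,257) and (479,240). The clamp is yawed about -14°.

```bash
cat >> h.py <<'E'
def ray(c,u,v):
    T=c['camera_from_world'];f=200/np.tan(np.radians(c['fovy']/2))
    d=np.array([(u-c['cx'])/f,-(v-c['cy'])/f,-1]);R=T[:3,:3]
    d=R.T@d;return -R.T@T[:3,3],d/np.linalg.norm(d)
def plane(c,u,v,z):
    o,d=ray(c,u,v);return o+d*(z-o[2])/d[2]
def tri(a,b):
    A=np.zeros((3,3));B=np.zeros(3);P=[]
    for o,d in(a,b):
        M=np.eye(3)-np.outer(d,d);A+=M;B+=M@o;P.append(M)
    p=np.linalg.solve(A,B);return p,[round(1e3*np.linalg.norm(M@(p-o)),1) for M,(o,d) in zip(P,(a,b))]
def blob(mask,u,v,r=14):
    m=np.zeros_like(mask);u,v=int(u),int(v);m[v-r:v+r,u-r:u+r]=mask[v-r:v+r,u-r:u+r]
    n,l,s,ce=cv2.connectedComponentsWithStats(m.astype(np.uint8));i=1+np.argmax(s[1:,4]);return ce[i],s[i].tolist()
def red(c):
    b,g,r=[c['color'][...,i].astype(int) for i in range(3)];return (r>110)&(g<60)&(b<60)
def black(c): return c['color'].max(2)<45
E
python3 - <<'E'
from h import *
S=dict(np.load('side0.npz'));T=dict(np.load('top0.npz'))
ps,pt=blob(red(S),333,210),blob(red(T),421,217);print(ps,pt,tri(ray(S,*ps[0]),ray(T,*pt[0])))
ps,pt=blob(black(S),281,204,9),blob(black(T),365,255,9);print(ps,pt,tri(ray(S,*ps[0]),ray(T,*pt[0])))
for u,v in((357,209),(346,257),(479,240)):print(plane(T,u,v,.014))
hsv=cv2.cvtColor(T['color'],cv2.COLOR_BGR2HSV);m=((hsv[...,0]>100)&(hsv[...,0]<125)&(hsv[...,1]>150)).astype(np.uint8)
for k in cv2.findContours(m,0,2)[0]:
    if cv2.contourArea(k)>500:
        q=cv2.approxPolyDP(k,4,True)[:,0];print([(p.tolist(),np.round(plane(T,*p,.012)[:2],3).tolist()) for p in q])
a=cv2.resize(S['color'][170:390,220:400],None,fx=2.6,fy=2.6,interpolation=2)
b=cv2.resize(T['color'][190:310,320:510],None,fx=4,fy=4,interpolation=2)
cv2.imwrite('pics/t_crop.png',b)
E
```

```text
(array([332.5371179 , 211.16593886]), [325, 204, 16, 16, 229]) (array([421.48148148, 219.2037037 ]), [417, 211, 8, 16, 54]) (array([ 0.55871723, -0.05382859,  0.19860527]), [np.float64(0.5), np.float64(0.5)])
(array([280.76923077, 204.79487179]), [276, 200, 10, 10, 78]) (array([365.14285714, 255.44642857]), [361, 251, 9, 10, 56]) (array([0.49781898, 0.0364801 , 0.17517136]), [np.float64(0.2), np.float64(0.2)])
[0.59642871 0.0379936  0.014     ]
[0.49545298 0.0597903  0.014     ]
[ 0.53645902 -0.21882225  0.014     ]
[([369, 287], [0.435, 0.011]), ([363, 311], [0.386, 0.023]), ([450, 337], [0.338, -0.155]), ([456, 313], [0.386, -0.168])]
[([493, 261], [0.493, -0.248]), ([480, 254], [0.507, -0.221]), ([484, 235], [0.547, -0.23]), ([434, 222], [0.573, -0.125]), ([427, 241], [0.532, -0.11]), ([419, 239], [0.536, -0.093]), ([421, 229], [0.557, -0.098]), ([413, 224], [0.567, -0.081]), ([388, 226], [0.562, -0.028]), ([393, 234], [0.545, -0.038]), ([386, 243], [0.526, -0.024]), ([448, 260], [0.494, -0.153]), ([452, 252], [0.51, -0.162]), ([466, 251], [0.513, -0.192]), ([481, 261], [0.493, -0
[... 187 characters left out ...]
51]), ([384, 253], [0.505, -0.02]), ([388, 259], [0.493, -0.028]), ([421, 265], [0.482, -0.097]), ([419, 275], [0.461, -0.092]), ([390, 266], [0.479, -0.032]), ([374, 268], [0.474, 0.001]), ([360, 259], [0.492, 0.03]), ([344, 260], [0.489, 0.064]), ([340, 254], [0.501, 0.072]), ([338, 259], [0.491, 0.076]), ([468, 293], [0.427, -0.194]), ([487, 291], [0.432, -0.233])]
[([352, 203], [0.609, 0.049]), ([341, 247], [0.516, 0.07]), ([371, 251], [0.509, 0.008]), ([357, 247], [0.517, 0.037]), ([355, 240], [0.531, 0.041]), ([373, 239], [0.534, 0.004]), ([368, 237], [0.538, 0.014]), ([378, 223], [0.568, -0.007]), ([363, 219], [0.576, 0.025]), ([352, 208], [0.599, 0.048]), ([378, 208], [0.6, -0.007])]
```

View pics/t_crop.png

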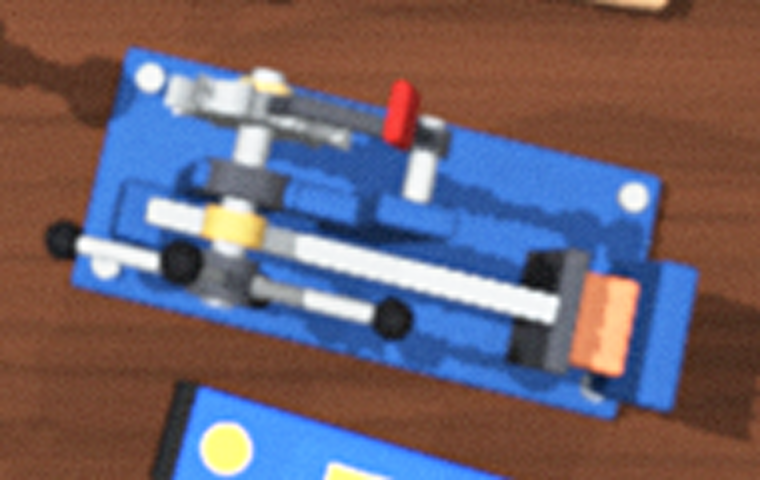

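Tab height (199 mm) and knob height (175 mm) match what was given. The screws and the tab both put the clamp origin at about (0.534, -0.002), with yaw about -13°.

```bash
cat >> h.py <<'E'
yaw=np.radians(-13.3);O=np.array([.5345,-.002,0]);RC=np.array([[np.cos(yaw),-np.sin(yaw),0],[np.sin(yaw),np.cos(yaw),0],[0,0,1]])
def W(x,y,z): return O+RC@(np.array([x,y,z])/1e3)
def C(p): return RC.T@(np.array(p)-O)*1e3
def go(*pts):
    s=read_state();p=np.array(s['position']);R=np.array(s['tcp_rot'])
    print('tcp',p.round(4),'clamp',C(p).round(1),'t',s['time_s'],'F',np.round(s['force'],1),'op',s['opening'])
    print('tool x yaw',np.degrees(np.arctan2(R[1,0],R[0,0])).round(1),'z',R[:,2].round(3))
    for q in pts: print(q,'delta cm',((W(*q)-p)*100).round(2))
E
python3 - <<'E'
from h import *
go((35,-15,250),(35,-15,188),(35,-80,188))
print(np.round(read_state()['tcp_rot'],3))
E
```

```text
tcp [ 0.2671 -0.5643  0.19  ] clamp [-130.9 -608.7  190. ] t 0.1 F [ 0.6 -0.1  1. ] op 0.9947002342748597
tool x yaw 25.3 z [-0.001  0.002 -1.   ]
(35, -15, 250) delta cm [29.8  53.96  6.  ]
(35, -15, 188) delta cm [29.8  53.96 -0.2 ]
(35, -80, 188) delta cm [28.31 47.64 -0.2 ]
[[ 0.904  0.428 -0.001]
 [ 0.428 -0.904  0.002]
 [ 0.    -0.002 -1.   ]]
```

Emit:
jog_arm(delta_pos=[[0, 0, 5], [0, 0, 10], [2, 4, 11], [5, 9, 11], [8, 14, 11], [11, 20, 11], [14, 25, 11], [17, 30, 11], [20, 36, 11], [22, 41, 11], [25, 46, 11], [27, 49, 11]], turn=[0, 0, 5, 10, 16, 22, 28, 34, 40, 46, 51.4, 51.4], grip=[1, 1, 1, 1, 1, 1, 1, 1, 1, 1, 1, 1])

```text
time_s: 1.6
position: [0.5377, -0.0722, 0.3005]
tcp_rot: [[0.227, 0.974, -0.001], [0.974, -0.227, 0.001], [0.0, -0.001, -1.0]]
force: [0.2, 0.2, -0.0]
opening: 0.003
grasp_force: 0.0
```

Emit:
jog_arm(delta_pos=[[1.5, 3, 0], [2.9, 5.4, 0], [2.9, 5.4, -3], [2.9, 5.4, -6], [2.9, 5.4, -6]], turn=[0, 0, 0, 0, 0], grip=[1, 1, 1, 1, 1])

```text
time_s: 2.22
position: [0.5639, -0.0203, 0.2382]
tcp_rot: [[0.23, 0.973, -0.007], [0.973, -0.23, 0.002], [-0.0, -0.007, -1.0]]
force: [-0.2, -1.1, 0.0]
opening: 0.006
grasp_force: 0.0
```

```bash
python3 - <<'E'
from h import *
go((35,-10,188),(35,-82,188))
S=snap('side','s1.png');T=snap('top','t1.png')
a=cv2.resize(S['color'][150:300,230:400],None,fx=3,fy=3,interpolation=2)
cv2.imwrite('pics/s1c.png',a)
E
```

```text
tcp [ 0.5639 -0.0203  0.2382] clamp [ 32.9 -11.  238.2] t 2.225 F [-0.2 -1.1  0. ] op 0.006249759246199279
tool x yaw 76.7 z [-0.007  0.002 -1.   ]
(35, -10, 188) delta cm [ 0.23  0.05 -5.02]
(35, -82, 188) delta cm [-1.42 -6.96 -5.02]
```

View pics/s1c.png

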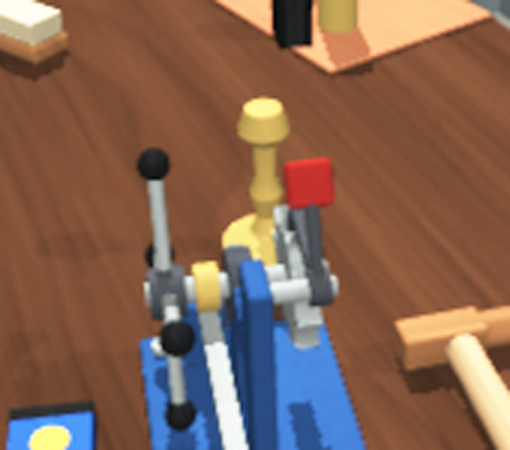

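The crop shows the pawl still down, with the tab at crop (308,183) and the knob at (153,164). The black finger ends at crop (292,48), which is full-image (327,166). By calibration the TCP should be near row 180, so I'll check that before going down.

```bash
cat >> h.py <<'E'
def proj(c,p):
    q=c['camera_from_world']@np.append(p,1);f=200/np.tan(np.radians(c['fovy']/2));return np.array([c['cx']+f*q[0]/-q[2],c['cy']-f*q[1]/-q[2]])
E
python3 - <<'E'
from h import *
p=np.array(read_state()['position'])
S=capture('side');T=capture('top');print(proj(S,p),proj(T,p),proj(T,W(35,-45,198)),proj(S,W(35,-45,198)),proj(S,W(-45,25,176)),proj(T,W(-45,25,176)))
a=S['color'][60:260,200:440].copy();b=T['color'][130:330,280:520].copy()
cv2.imwrite('pics/two.png',cv2.resize(np.hstack([a,b]),None,fx=1.66,fy=1.66,interpolation=2))
E
```

```text
[328.63610696 178.15031997] [406.81986429 211.47638787] [421.30346099 219.84386443] [332.57630779 211.48927466] [280.77844204 205.60455755] [367.402673   256.42937951]
```

View pics/two.png

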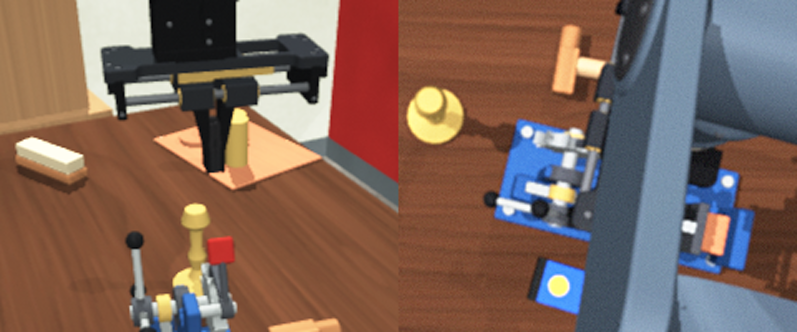

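The tip appears at about (328,163) in the side view, against a predicted (328,178), so it seems roughly 25 mm high. I'll lower part way and check it against the wrist camera too.

Emit:
jog_arm(delta_pos=[[0.1, 0, -2], [0.1, 0, -4], [0.1, 0, -4], [0.1, 0, -4]], turn=[0, 0, 0, 0], grip=[1, 1, 1, 1])

```text
time_s: 2.92
position: [0.5683, -0.0213, 0.2023]
tcp_rot: [[0.23, 0.973, 0.003], [0.973, -0.23, -0.001], [0.0, 0.003, -1.0]]
force: [-0.4, 0.5, 0.1]
opening: 0.007
grasp_force: 0.0
```

```bash
python3 - <<'E'
from h import *
go((35,-10,188),(35,-82,188))
p=np.array(read_state()['position'])
S=capture('side');X=capture('wrist');print(proj(S,p),proj(X,p),proj(X,W(35,-45,198)),proj(X,W(-45,25,176)),[int(red(S).sum())])
q=p+[0,0,.0265];print(proj(S,q),proj(X,q))
a=S['color'][100:300,240:440].copy()
a=cv2.resize(a,(400,400));b=cv2.resize(X['color'],None,fx=.62,fy=.62)
o=np.zeros((400,800,3),np.uint8);o[:,:400]=a;o[:248,400:400+396]=b[:248,:396]
cv2.imwrite('pics/two2.png',o)
E
```

```text
tcp [ 0.5683 -0.0213  0.2023] clamp [ 37.3 -11.  202.3] t 2.925 F [-0.4  0.5  0.1] op 0.007413013154466801
tool x yaw 76.7 z [ 0.003 -0.001 -1.   ]
(35, -10, 188) delta cm [-0.2   0.15 -1.43]
(35, -82, 188) delta cm [-1.86 -6.86 -1.43]
[330.00103728 198.28195609] [326.08684639 239.95616057] [322.4320291  289.37622217] [194.4206092  171.12648383] [53198]
[329.77151277 184.59947608] [326.00913722 258.29703772]
```

View pics/two2.png

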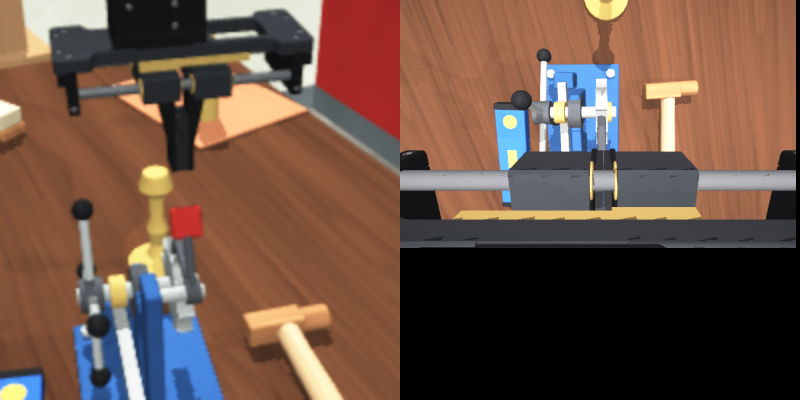

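The side view puts the tip at full-image (330,185), with the tab unobstructed. The wrist view puts the finger at about (326,243), near its predicted spot. I'll triangulate the tip from these two.

```bash
python3 - <<'E'
from h import *
p=np.array(read_state()['position']);S=capture('side');X=capture('wrist')
for v in(243,250,258): 
    t,r=tri(ray(S,330,185),ray(X,326,v));print(v,t.round(4),C(t).round(1),r)
T=X['camera_from_world'];print('cam in clamp',C(-T[:3,:3].T@T[:3,3]).round(0),'look',(RC.T@-T[2,:3]).round(2),X['fovy'],X['cx'],X['cy'])
for z in(0,20,70,100): print(z,proj(X,p+[0,0,z/1e3]),proj(S,p+[0,0,z/1e3]))
b=cv2.cvtColor(X['color'],cv2.COLOR_BGR2GRAY)
cv2.imwrite('pics/w.png',cv2.resize(X['color'][200:360,226:426],None,fx=3.5,fy=3.5,interpolation=2))
E
```

```text
243 [ 0.5704 -0.0151  0.2242] [ 37.9  -4.5 224.2] [np.float64(0.9), np.float64(0.9)]
250 [ 0.5694 -0.018   0.226 ] [ 37.7  -7.5 226. ] [np.float64(0.6), np.float64(0.6)]
258 [ 0.5683 -0.0213  0.228 ] [ 37.3 -11.  228. ] [np.float64(0.3), np.float64(0.3)]
cam in clamp [ 37.  62. 396.] look [ 0.   -0.26 -0.97] 58.849439125623306 327.7061198452253 206.62270670485103
0 [326.47323147 240.08990382] [329.97311539 198.27589618]
20 [326.43865337 253.4977411 ] [329.80036121 188.00468752]
70 [326.30990591 303.42022551] [329.34276061 160.7977544 ]
100 [326.1779906  354.57105767] [329.04902785 143.33368687]
```

View pics/w.png

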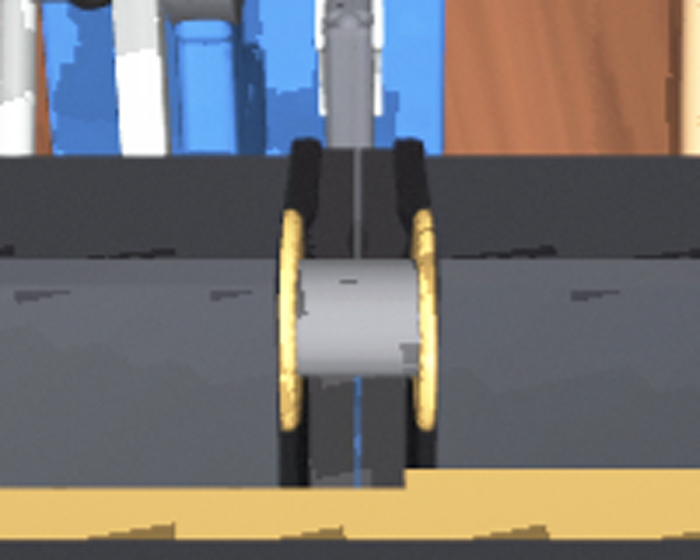

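Both cameras agree: the closed fingertip really ends about 26 mm above the stated TCP, with xy correct. I'll set heights so that either end works: TCP at z 0.170 puts the visible tip at 0.196, at the tab.

Emit:
jog_arm(delta_pos=[[-0.1, 0, -1.6], [-0.1, 0, -3.2], [-0.1, 0, -3.2], [-0.4, -1, -3.2], [-0.6, -1.8, -3.2], [-0.7, -2.5, -3.2], [-0.8, -3.1, -3.2], [-1, -3.7, -3.2], [-1, -3.7, -3.2]], turn=[0, 0, 0, 0, 0, 0, 0, 0, 0], grip=[1, 1, 1, 1, 1, 1, 1, 1, 1])

```text
time_s: 4.25
position: [0.5571, -0.0585, 0.1688]
tcp_rot: [[0.231, 0.973, -0.0], [0.973, -0.231, -0.0], [-0.0, -0.0, -1.0]]
force: [0.1, -0.6, -0.0]
opening: 0.002
grasp_force: 0.0
```

```bash
cat >> h.py <<'E'
def look():
    S=capture('side');n,l,s,ce=cv2.connectedComponentsWithStats(red(S)[180:300,290:380].astype(np.uint8))
    i=1+np.argmax(s[1:,4]) if n>1 else 0
    print('tab px',(ce[i]+[290,180]).round(1),s[i,4],'pred down',proj(S,W(35,-45,198)).round(1),'mid',proj(S,W(35,-80,202)).round(1),'back',proj(S,W(35,-111,186)).round(1));return S
E
python3 - <<'E'
from h import *
go();S=look()
E
```

```text
tcp [ 0.5571 -0.0585  0.1688] clamp [ 35.  -49.8 168.8] t 4.25 F [ 0.1 -0.6 -0. ] op 0.00214424549683677
tool x yaw 76.7 z [-0. -0. -1.]
tab px [335.6 215.6] 231 pred down [332.6 211.5] mid [336.9 221.7] back [341.2 242.3]
```

Emit:
jog_arm(delta_pos=[[-0.1, -0.5, 0], [-0.2, -1, 0], [-0.35, -1.5, 0], [-0.45, -2, 0], [-0.6, -2.5, 0], [-0.7, -3, 0], [-0.7, -3, 0]], turn=[0, 0, 0, 0, 0, 0, 0], grip=[1, 1, 1, 1, 1, 1, 1])

```text
time_s: 5.18
position: [0.5502, -0.0884, 0.1689]
tcp_rot: [[0.23, 0.973, 0.0], [0.973, -0.23, -0.0], [0.0, 0.0, -1.0]]
force: [0.1, 1.1, 0.0]
opening: 0.0
grasp_force: 0.0
```

```bash
python3 - <<'E'
from h import *
go();S=look()
E
```

```text
tcp [ 0.5502 -0.0884  0.1689] clamp [ 35.2 -80.4 168.9] t 5.175 F [0.1 1.1 0. ] op 4.200825208739021e-05
tool x yaw 76.7 z [ 0. -0. -1.]
tab px [341.9 239.4] 99 pred down [332.6 211.5] mid [336.9 221.7] back [341.2 242.3]
```

The tab is now at row 239, at the thrown-back position. Next I retreat and go to the +y side of the upper knob.

Emit:
jog_arm(delta_pos=[[0.2, 0.8, 0], [0.2, 0.8, 3], [0, 2, 5], [-1.2, 6, 5], [-2.4, 10, 5], [-3.6, 13, 5], [-4.5, 15.7, 5], [-4.5, 15.7, 2], [-4.5, 15.7, -1], [-4.5, 15.7, -2.4], [-4.5, 15.7, -2.4]], turn=[0, 0, 0, 0, 0, 0, 0, 0, 0, 0, 0], grip=[1, 1, 1, 1, 1, 1, 1, 1, 1, 1, 1])

```text
time_s: 6.6
position: [0.5047, 0.0694, 0.1442]
tcp_rot: [[0.23, 0.973, -0.002], [0.973, -0.23, 0.0], [-0.0, -0.002, -1.0]]
force: [-0.1, 0.2, 0.7]
opening: 0.006
grasp_force: 0.0
```

```bash
cat >> h.py <<'E'
def knob(S,u,v,r=16):
    ce,s=blob(black(S),u,v,r);print('knob px',ce.round(1),s)
    return ce
E
python3 - <<'E'
from h import *
go((-45,-5,145));S=look();p=read_state()['position'];print(proj(S,p),proj(S,np.array(p)+[0,0,.026]))
for a in(-.06,0,.06,.3,.52,.628,.74): 
    t=.314-a;print(a,proj(S,W(-45,80*np.sin(t),100+80*np.cos(t))).round(1))
cv2.imwrite('pics/k.png',cv2.resize(S['color'][120:300,230:380],None,fx=3,fy=3,interpolation=2))
E
```

```text
tcp [0.5047 0.0694 0.1442] clamp [-45.4  62.6 144.2] t 6.6 F [-0.1  0.2  0.7] op 0.005507986337807643
tool x yaw 76.7 z [-0.002  0.    -1.   ]
(-45, -5, 145) delta cm [-1.51 -6.59  0.08]
tab px [342. 240.] 67 pred down [332.6 211.5] mid [336.9 221.7] back [341.2 242.3]
[280.78375437 208.84152365] [279.65398015 197.14466603]
-0.06 [280.7 205.1]
0 [280.8 205.6]
0.06 [280.9 206.4]
0.3 [281.7 211. ]
0.52 [282.6 217.5]
0.628 [283.1 221.4]
0.74 [283.7 225.8]
```

View pics/k.png

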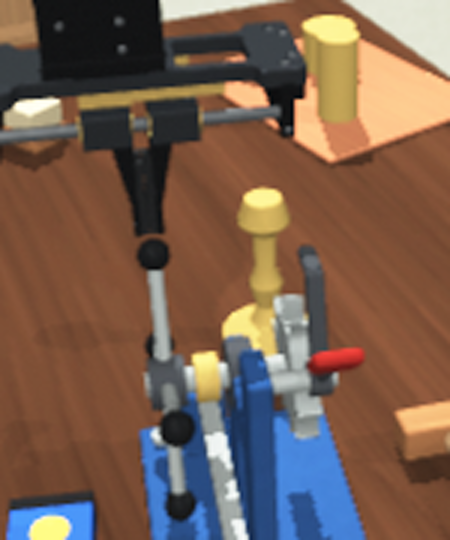

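The pawl is thrown back, with the tab edge-on at crop (336,360). The fingertip at crop (148,235) is behind the knob at (153,254). Now I push the knob slowly, stopping a little short of the target.

Emit:
jog_arm(delta_pos=[[-0.2, -0.9, 0], [-0.3, -1.5, 0], [-0.5, -2.1, 0], [-0.6, -2.7, 0], [-0.8, -3.3, 0], [-0.9, -3.9, 0], [-1, -4.5, 0], [-1.2, -5.1, 0], [-1.3, -5.6, 0], [-1.4, -6, 0], [-1.4, -6, 0]], turn=[0, 0, 0, 0, 0, 0, 0, 0, 0, 0, 0], grip=[1, 1, 1, 1, 1, 1, 1, 1, 1, 1, 1])

```text
time_s: 8.02
position: [0.4909, 0.0085, 0.1446]
tcp_rot: [[0.23, 0.973, -0.001], [0.973, -0.23, -0.001], [-0.001, -0.001, -1.0]]
force: [0.9, 1.0, -0.3]
opening: 0.004
grasp_force: 0.5
```

```bash
cat >> h.py <<'E'
def turn():
    # knob found by circle fit to dark blob; also lower (front) knobs for check
    S=capture('side');th=np.linspace(-.1,.9,101)
    for n,off in(('top',0),('front',np.pi/2),('bottom',np.pi)):
        pr=np.array([proj(S,W(-45,80*np.sin(.314-a-off),100+80*np.cos(.314-a-off))) for a in th])
        m=black(S).astype(np.uint8);k,l,s,ce=cv2.connectedComponentsWithStats(m)
        b=min(((np.linalg.norm(pr-ce[i],axis=1).min(),th[np.linalg.norm(pr-ce[i],axis=1).argmin()],ce[i].round(1).tolist(),s[i,4]) for i in range(1,k) if 20<s[i,4]<150),default=None)
        print(n,b)
    return S
E
python3 - <<'E'
from h import *
go((-45,-5.2,144));turn()
E
```

```text
tcp [0.4909 0.0085 0.1446] clamp [-44.8   0.2 144.6] t 8.025 F [ 0.9  1.  -0.3] op 0.0035766081903210235
tool x yaw 76.7 z [-0.001 -0.001 -1.   ]
(-45, -5.2, 144) delta cm [-0.14 -0.52 -0.06]
top (np.float64(53.002775701829904), np.float64(0.9), [290.6, 285.5], np.int32(87))
front (np.float64(0.41727088237702437), np.float64(0.54), [290.6, 285.5], np.int32(87))
bottom (np.float64(1.501986512496425), np.float64(0.12), [290.6, 285.5], np.int32(87))
```

Emit:
jog_arm(delta_pos=[[-0.1, -0.3, 0], [-0.1, -0.55, 0], [-0.1, -0.55, 0]], turn=[0, 0, 0], grip=[1, 1, 1])

```text
time_s: 8.45
position: [0.4896, 0.0036, 0.1446]
tcp_rot: [[0.23, 0.973, -0.001], [0.973, -0.23, 0.0], [-0.0, -0.001, -1.0]]
force: [0.2, 2.5, -2.2]
opening: 0.005
grasp_force: 1.1
```

Emit:
jog_arm(delta_pos=[[0.3, 1, 0], [0.7, 2.5, 0], [0.7, 2.5, 0]], turn=[0, 0, 0], grip=[1, 1, 1])

```text
time_s: 8.82
position: [0.4976, 0.0297, 0.145]
tcp_rot: [[0.228, 0.974, 0.0], [0.974, -0.228, -0.0], [-0.0, 0.0, -1.0]]
force: [-0.5, 0.1, -0.5]
opening: 0.007
grasp_force: 0.0
```

```bash
python3 - <<'E'
from h import *
go((35,-150,215),(35,-150,165));S=turn();knob(S,283,221,11);look();cv2.imwrite('pics/k2.png',cv2.resize(S['color'][160:310,250:370],None,fx=4,fy=4,interpolation=2))
E
```

```text
tcp [0.4976 0.0297 0.145 ] clamp [-43.2  22.3 145. ] t 8.825 F [-0.5  0.1 -0.5] op 0.006782843168305982
tool x yaw 76.8 z [ 0. -0. -1.]
(35, -150, 215) delta cm [  3.65 -18.57   7.  ]
(35, -150, 165) delta cm [  3.65 -18.57   2.  ]
top (np.float64(54.398841152632066), np.float64(0.9), [290.7, 286.9], np.int32(84))
front (np.float64(0.45456778279274734), np.float64(0.6000000000000001), [290.7, 286.9], np.int32(84))
bottom (np.float64(1.4454603322771018), np.float64(0.04999999999999999), [290.7, 286.9], np.int32(84))
knob px [282.5 218.3] [277, 210, 12, 17, 132]
tab px [342.1 240. ] 66 pred down [332.6 211.5] mid [336.9 221.7] back [341.2 242.3]
```

View pics/k2.png

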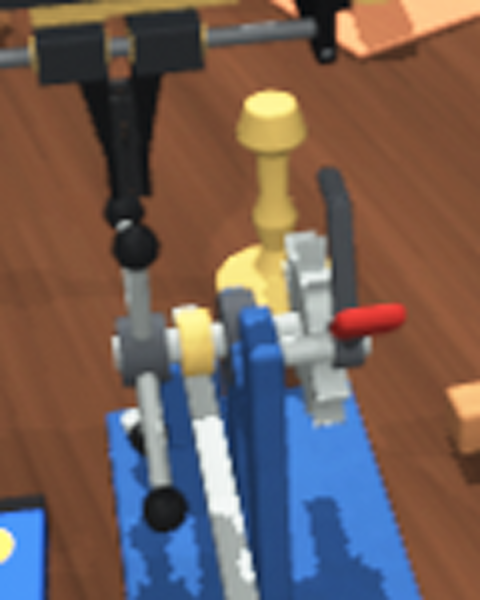

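The knob at full-image (284,221.5) matches the prediction for 0.628 (283.1,221.4), and the pawl is still thrown back. Now I move to the jaw side of the tab.

Emit:
jog_arm(delta_pos=[[0, 0, 4], [0, 0, 7], [1, -4, 7.5], [1.8, -8, 7.5], [2.6, -12, 7.5], [3.2, -16, 7.5], [3.65, -18.6, 7.5], [3.65, -18.6, 4], [3.65, -18.6, 1.5], [3.65, -18.6, 1.5], [3.65, -18.6, 1.5]], turn=[0, 0, 0, 0, 0, 0, 0, 0, 0, 0, 0], grip=[1, 1, 1, 1, 1, 1, 1, 1, 1, 1, 1])

```text
time_s: 10.3
position: [0.5343, -0.1578, 0.1607]
tcp_rot: [[0.23, 0.973, 0.001], [0.973, -0.23, -0.001], [-0.0, 0.001, -1.0]]
force: [0.1, -0.0, -0.1]
opening: 0.005
grasp_force: 0.0
```

```bash
python3 - <<'E'
from h import *
go((35,-100,160),(35,-80,160),(35,-70,160));look()
E
```

```text
tcp [ 0.5343 -0.1578  0.1607] clamp [  35.7 -151.7  160.7] t 10.3 F [ 0.1 -0.  -0.1] op 0.004918248594052301
tool x yaw 76.7 z [ 0.001 -0.001 -1.   ]
(35, -100, 160) delta cm [ 1.12  5.05 -0.07]
(35, -80, 160) delta cm [ 1.58  6.99 -0.07]
(35, -70, 160) delta cm [ 1.81  7.97 -0.07]
tab px [336.2 240.3] 29 pred down [332.6 211.5] mid [336.9 221.7] back [341.2 242.3]
```

Emit:
jog_arm(delta_pos=[[0.2, 1, 0], [0.5, 2, 0], [0.6, 2.7, 0], [0.8, 3.4, 0], [0.9, 4.1, 0], [1.1, 4.8, 0], [1.2, 5.4, 0], [1.3, 6, 0], [1.5, 6.6, 0], [1.5, 6.6, 0], [1.5, 6.6, 0]], turn=[0, 0, 0, 0, 0, 0, 0, 0, 0, 0, 0], grip=[1, 1, 1, 1, 1, 1, 1, 1, 1, 1, 1])

```text
time_s: 11.72
position: [0.5488, -0.0915, 0.1598]
tcp_rot: [[0.23, 0.973, -0.0], [0.973, -0.23, -0.0], [-0.0, 0.0, -1.0]]
force: [-0.8, -0.2, -0.1]
opening: 0.009
grasp_force: 0.0
```

Emit:
jog_arm(delta_pos=[[-0.5, -2, 0], [-1, -4.5, 0], [-1.4, -6, 4], [-1.4, -6, 8], [-2.5, -12, 10], [-3.6, -18, 10], [-3.6, -18, 10]], turn=[0, 0, 0, 0, 0, 0, 0], grip=[1, 1, 1, 1, 1, 1, 1])

```text
time_s: 12.6
position: [0.5114, -0.2776, 0.2602]
tcp_rot: [[0.237, 0.972, 0.001], [0.972, -0.237, -0.003], [-0.003, 0.002, -1.0]]
force: [0.1, 0.6, -1.0]
opening: 0.008
grasp_force: 0.0
```

```bash
python3 - <<'E'
from h import *
go();look();S=turn();T=capture('top')
a=cv2.resize(S['color'][170:300,250:370],None,fx=3.3,fy=3.3,interpolation=2);b=cv2.resize(T['color'][190:320,320:440],None,fx=3.3,fy=3.3,interpolation=2)
cv2.imwrite('pics/end.png',np.hstack([a,b]))
pt=blob(red(T),421,217);ps=blob(red(S),333,211);t=tri(ray(S,*ps[0]),ray(T,*pt[0]));print(pt,t,C(t[0]))
E
```

```text
tcp [ 0.5114 -0.2776  0.2602] clamp [  40.9 -273.5  260.2] t 12.6 F [ 0.1  0.6 -1. ] op 0.007614353027707602
tool x yaw 76.3 z [ 0.001 -0.003 -1.   ]
tab px [333.2 215.2] 84 pred down [332.6 211.5] mid [336.9 221.7] back [341.2 242.3]
top (np.float64(0.5785780515927421), np.float64(0.65), [283.8, 222.2], np.int32(70))
front (np.float64(0.39276433367705454), np.float64(0.6000000000000001), [290.6, 287.0], np.int32(82))
bottom (np.float64(1.3713203057622527), np.float64(0.04999999999999999), [290.6, 287.0], np.int32(82))
(array([421.37288136, 219.11864407]), [416, 211, 9, 16, 59]) (array([ 0.55934589, -0.05506488,  0.19252705]), [np.float64(0.6), np.float64(0.6)]) [ 36.38705661 -45.92582472 192.52704705]
```

View pics/end.png

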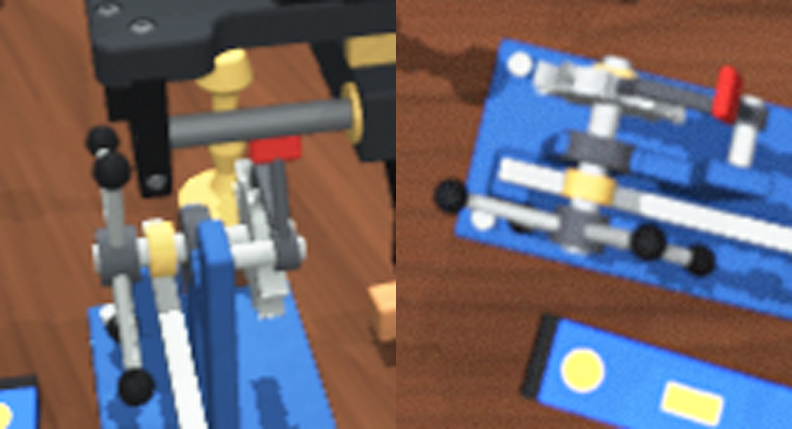

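The top view has the tab at (421.4,219.1), against (421.5,219.2) at the start, so the pawl is fully down. The knobs read a turn of 0.60–0.65, and the robot is clear of everything.

```bash
python3 -c "
from rig import *
print(hand_in())"
```

```text
the job is handed in; nothing more can be done
None
```

The clamp is eased off by one notch: measured wheel turn is 0.60–0.65 rad, the pawl is back fully down in the next gap, the robot is clear, and the job was handed in at about 13 s; no verdict was returned.

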